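Close a split amplifier housing on its dowels and hold it shut

ROBOT

A 6-joint arm with a two-finger parallel gripper is mounted at the origin on the work surface. World frame = base frame: x ahead of the robot, y to its left, z up, the work surface at z = 0. Lengths are in m, angles in rad, forces in N, time in s.
With the tool pointing down it reaches from about 0.225 to 0.875 m from the base axis. Payload 3.4 kg.
Tool frame: the origin (TCP) lies on the centre line of the jaws, within the pads' length; the fingertips stand 11 mm ahead of it and the grasp point (between the pads) lies 8 mm behind it; z points along the fingers, y is the line along which they close (so a half turn about z gives the same grasp; the last joint's range is limited). The gripper opens to 85 mm and grips with 20 to 120 N. Pads are 22 mm wide; open, the fingers measure 114 mm over their backs; the gripper's body (76 mm by 85 mm) begins 54 mm behind the grasp point. The pads swing forward as they close: fully open they stand 13 mm farther back than shut.
Start: joints at [-1.311, 0.276, 1.505, -0, 1.361, -0.121], TCP at [0.214, -0.534, 0.242] pointing down, gripper open.
Joint ranges: [-2.89, 2.89], [-0.75, 2.08], [0.22, 2.7], [-1.18, 4.32], [0.11, 2.71], [-2.7, 2.7]. Speed limits (rad/s): [2.57, 2.57, 3.14, 3.14, 3.14, 3.14].

INTERFACE

Orientations are given as a unit quaternion [w, x, y, z].
In Python, from rig import manip, eyes, job gives the robot as it stands.
- The arm moves only by the tool drive_tool, never from a script. Its argument "rows" is a list of rows, each a list of 3 entries, a list of its own where there are three numbers: the turn, a rotation vector about the world's x, y, z in rad, then the shift along the world's x, y, z in cm, then the finger opening in cm, from 0 to 8.54. A call has 1 to 8 rows; each row shifts and turns the commanded pose from where the row before left it; what a row does not reach is not made up. A row lasts 1/8 s, in which the tool goes at most 62.5 mm and 10.7 degrees, less where a joint would pass 70% of its speed; a pose out of reach is approached as far as the arm can. A call is refused whole if a number of a shift passes 6.25 or a number of a turn 0.188, either way. A call with a gripper value outside its range is refused whole. The fingers move at their own pace and stop on an object; "force" is the grip in N (left out, the last holds). Time passes only in rows, so rows that do not move let the fingers close. It gives the time, the measured TCP pose, the force, the opening and the grip force at its end, in the units of the state.
- manip.get_state(): the state, without advancing time (a new reading comes with each control period).
- eyes.get_image(name): name is "scene" or "top"; returns the picture (480x640x3 uint8, red, green, blue); there is no depth.
- eyes.get_calibration(name): a dict with "camera_matrix" (3x3 intrinsics, pixels), "view" (4x4, takes a point from world to camera coordinates). Camera axes: x right, y up, looking along -z (the intrinsics and any distortion apply to the point x, -y, -z); pixel columns grow to the right and rows downward; lengths in m; the calibration is good to about 2 mm. A picture is of the moment at which its call begins. get_calibration takes no time and is no camera call.
- job.sign_off(): hands the job in; it is judged then, once.
The state is a dict: "clock": time; "qpos": joint angles; "qd": joint speeds; "effort": joint torques, N m; "position": TCP position; "ee_rot": TCP orientation; "contact_force": force on the tool from outside, world axes, zero at the start; "moment": the same for the moment, N m; "width": finger opening in m; "gripper_force": force on a finger pad.
Only numpy, scipy, OpenCV 4.12 (cv2) and the standard library are available. Lean on these libraries where they do the work, as an engineer would, in place of code of your own. Each camera call takes 0.05 s, during which the arm holds its last target. There are 200 camera calls.

TASK

Close up the aluminium amplifier housing that sits open in the black cradle: first fold its hinged inner screening plate down flat into the housing, then set the loose finned cover on the two dowel pins, the right way round, and press it fully down against the springy contact strips until the halves meet all round. Finish while you are still holding the cover, pressed firmly shut (about 15 N, do not force it), so that a colleague can put the screws in; leave the other things on the desk where they are.

Things in the scene. Friction and masses are not known exactly. Their poses are not given: they have to be found in the camera images.
- base: Open lower half of the aluminium housing in a black cradle (210 x 100 mm, corner blocks 21 mm high) screwed to the desk; it cannot move. Origin: centre of the cradle's underside, on the desk; z up, x along the housing. Lower half 160 (x) x 60 (y) mm; its parting face (rim the cover meets) is 34 mm above the desk. Pocket 116 x 50 mm; two coax sockets on the +x end, one on the -x end.
- dowel_a (a point): Foot of steel dowel a on its axis, in the parting face, at base x = +69, y = -17, z = 34 mm; axes as base. Both dowels are upright, 6 mm in diameter and stand 10 mm above the parting face, the top 3.5 mm tapered.
- dowel_b (a point): Foot of steel dowel b on its axis, in the parting face, at base x = -69, y = +5, z = 34 mm; axes as base.
- strip (a joint): How far the brass sprung contact strips in the two long rims of the lower half are pressed down, m (both sink together): 0 = standing 2.5 mm above the parting face, 0.0025 = level with it, housing shut. They push up with 6 N at 0 and 10 N at 0.0025 (the cover's 2.5 N weight helps against it) and lift the cover again when it is let go.
- screen_hinge (a point): Middle of the hinge line of the screening plate, in the lower half's pocket: base x = +50, y = 0, z = 29 mm. The hinge line runs along the base's y.
- screen (a joint): Angle of the hinged screening plate, rad: 0 = folded flat, level in the pocket (against its stop, top 4 mm below the parting face), 1.57 = upright, up to 1.9 = leaning back beyond the hinge. Perforated steel, 86 mm from hinge to free edge, 46 mm wide, 2.4 mm thick; flat, it reaches from the hinge towards base -x. Stiff hinge: it stays where it is left and takes about 0.05 N m to turn.
- screen_edge (a point): Middle of the free edge of the screening plate, 86 mm from the hinge line.
- cover: Loose aluminium cover, 0.25 kg, lying open side down, as it is fitted. Origin: centre of its underside (parting face); z up, x along it. 160 x 60 mm; raised hollow middle 116 x 60 mm, 22 mm high, upright sides 60 mm apart to grip; end flanges 22 mm long, 10 mm thick. Six fins 5 mm high on top from x = +20 to +53 mm. Fits one way: axes as the base's, fins at base +x. Home: 34 mm above base origin.
- cover_hole_a (a point): Lower mouth of the cover's dowel hole a (through the end flange, 7.4 mm diameter, 10 mm deep), in the underside at cover x = +69, y = -17 mm; goes on dowel a. When the cover is home the dowel's end is level with the top of the flange.
- cover_hole_b (a point): Lower mouth of the cover's dowel hole b (as hole a), in the underside at cover x = -69, y = +5 mm; goes on dowel b.
- dish: Bystander: steel dish with screws, 60 mm across, 22 mm high, origin at the centre of its underside.
- screwdriver: Bystander: black-handled screwdriver lying on the desk, 190 mm long, 26 mm thick, origin at its middle, on the desk.
- meter: Bystander: grey hand-held multimeter, 150 x 74 x 40 mm, origin at the centre of its underside.
- spool: Bystander: solder spool standing on end, 62 mm across, 38 mm high, origin at the centre of its underside.
- pliers: Bystander: long-nose pliers lying flat, about 160 mm long, 60 mm wide over the handles, 12 mm high, origin near the middle, on the desk.
- spare_board: Bystander: green circuit board on a carrier, 70 x 110 x 13 mm, origin at the centre of its underside.
- mouse: Bystander: black computer mouse, 108 x 62 x 33 mm, origin at the centre of its underside.
Mind the look-alikes: they are no part of the job. Leave any pink or purple look-alike of the cover alone.

How it is judged:
On the way, in this order (a step that is already met when the one before it is completed fails the run):
1. the screening plate is folded flat while the cover is still away from the housing (value of joint screen below 0.1 rad and horizontal distance between cover and base above 0.1 m), for 0.2 s.
2. the cover sits on both dowels, over the folded plate (horizontal distance between cover_hole_a and dowel_a below 0.002 m and horizontal distance between cover_hole_b and dowel_b below 0.002 m and z of cover_hole_a in the frame of dowel_a below 0.006 m and z of cover_hole_b in the frame of dowel_b below 0.006 m and value of joint screen below 0.1 rad), for 0.1 s.
At the end, for the whole second after the job is handed in: Plate folded flat (within 0.1 rad); each cover hole within 2 mm of its dowel, the parting faces within 1.2 mm at both ends, cover level and at rest; through the last second the fingers still bear on the cover (over 4 N) and it is pressed on the lower half with over 8 N (horizontal distance between cover_hole_a and dowel_a below 0.002 m and horizontal distance between cover_hole_b and dowel_b below 0.002 m and z of cover_hole_a in the frame of dowel_a below 0.0012 m and z of cover_hole_b in the frame of dowel_b below 0.0012 m and value of joint screen below 0.1 rad and angle between the x axis of cover and the x axis of base, either way round below 0.03 rad and angle between cover's own z axis and vertical below 0.03 rad and contact force between cover and base above 8 N and contact force between the fingers and cover above 4 N and linear speed of cover below 0.01 m/s); the arm keeps its last pose, push and grip.
It fails at once if the cover is forced or slammed on to the housing (over 90 N in all, dowels included) (contact force between cover and base above 90 N).
It fails at once if one of the other things on the desk is knocked or moved more than 30 mm (distance of any of dish, screwdriver, meter, spool, pliers, spare_board, mouse from where it was at the start of the episode above 0.03 m).
It also fails if it takes over 64 s, if anything falls off the work surface, if the arm or the gripper's body presses on something with over 40 N, if the wrist force passes 120 N, or if a joint passes its speed limit or range.

## Working session

There is one attempt and no reset: what is moved stays moved. The work goes in short steps, Python scripts to look and compute and a tool call to move; the robot and the scene stay as the last step left them, time stands still between calls to the robot, and variables do not carry over. Pictures are saved under pics/ and viewed, at most 10 in all, crops included, and the job is handed in when it is done.

Besides the shell and the picture viewer there is one more tool, called after "Emit:" as a command line: name --argument value ..., lists and objects as JSON in quotes. drive_tool: Moves the arm, as the interface text tells. Its arguments: {"type":"object","properties":{"rows":{"type":"array"},"force":{"type":"number"}},"required":["rows"]}

```bash
mkdir -p pics; python3 - <<'E'
from rig import manip, eyes, job
import cv2
for n in("scene","top"):
    im=eyes.get_image(n); cv2.imwrite(f"pics/{n}0.png",im[:,:,::-1])
    c=eyes.get_calibration(n); print(n,c)
s=manip.get_state();print(s)
E
```

```text
scene {'camera_matrix': array([[544.05806729,   0.        , 317.08120147],
       [  0.        , 544.05806729, 237.9267204 ],
       [  0.        ,   0.        ,   1.        ]]), 'view': array([[ 0.20793671,  0.97803349, -0.01458821, -0.1229529 ],
       [-0.68897541,  0.15703494,  0.7075683 ,  0.31882155],
       [ 0.69431636, -0.13707851,  0.70649436, -1.74524531],
       [ 0.        ,  0.        ,  0.        ,  1.        ]])}
top {'camera_matrix': array([[580.1716874 ,   0.        , 323.18594865],
       [  0.        , 580.1716874 , 230.37407882],
       [  0.        ,   0.        ,   1.        ]]), 'view': array([[ 0.00850423, -0.99974126,  0.02109707, -0.02194872],
       [ 0.9948955 ,  0.01058074,  0.10035436, -0.55173231],
       [-0.10055162,  0.02013594,  0.99472806, -1.30014572],
       [ 0.        ,  0.        ,  0.        ,  1.        ]])}
{'clock': 0.1, 'qpos': array([-1.31102517e+00,  2.76532250e-01,  1.50602520e+00, -5.27884422e-06,
        1.36068266e+00, -1.20987585e-01]), 'qd': array([-0.00069995, -0.00112027, -0.00204532, -0.00085933,  0.00010953,
        0.00071151]), 'effort': array([ 9.48617635e-04, -4.17697620e+01, -2.46406388e+01, -1.36675594e-04,
        5.81974920e-03, -1.22672509e-05]), 'position': array([ 0.21356638, -0.53337663,  0.24151847]), 'ee_rot': array([-8.21566199e-04,  9.81932079e-01,  1.89231903e-01, -5.96887731e-05]), 'contact_force': array([0.72917914, 0.69151308, 0.0492774 ]), 'moment': array([0.00058902, 0.0005199 , 0.01174494]), 'gripper_force': 0.0, 'width': 0.08545136917193374}
```

View pics/scene0.png

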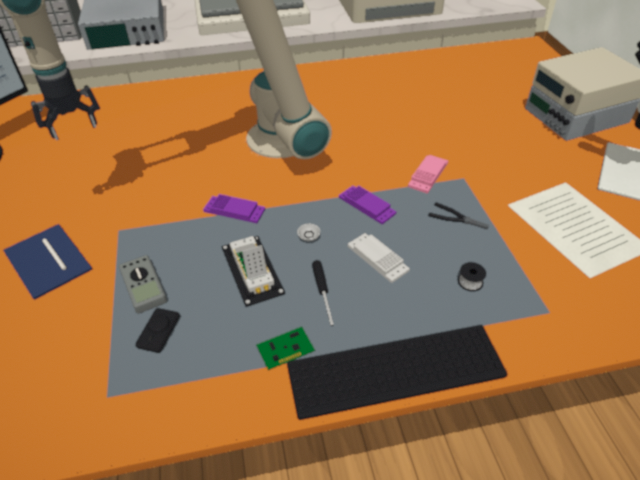

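View pics/top0.png

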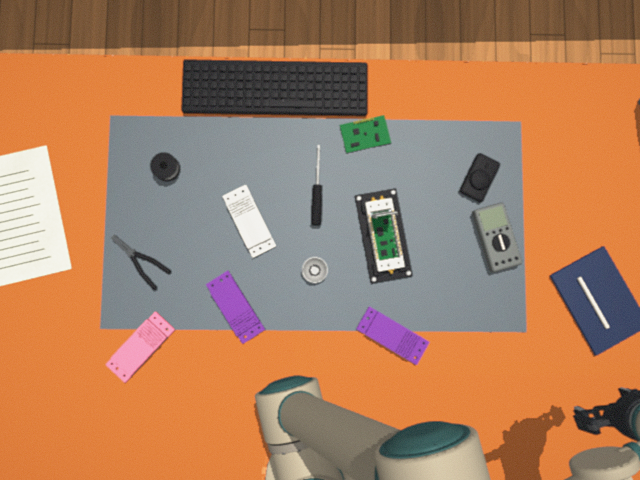

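```bash
python3 - <<'E'
import cv2,numpy as np
t=cv2.imread("pics/top0.png");s=cv2.imread("pics/scene0.png")
c=lambda im,x,y:cv2.resize(im[y:y+75,x:x+100] ,(400,300),interpolation=cv2.INTER_CUBIC)
c2=lambda im,x,y:cv2.resize(im[y:y+105,x:x+140] ,(400,300),interpolation=cv2.INTER_CUBIC)
cv2.imwrite("pics/crop1.png",np.vstack([np.hstack([c2(t,313,183),c2(t,180,168)]),np.hstack([c(s,203,232),c(s,330,220)])]))
E
```

```text
(no output)
```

View pics/crop1.png

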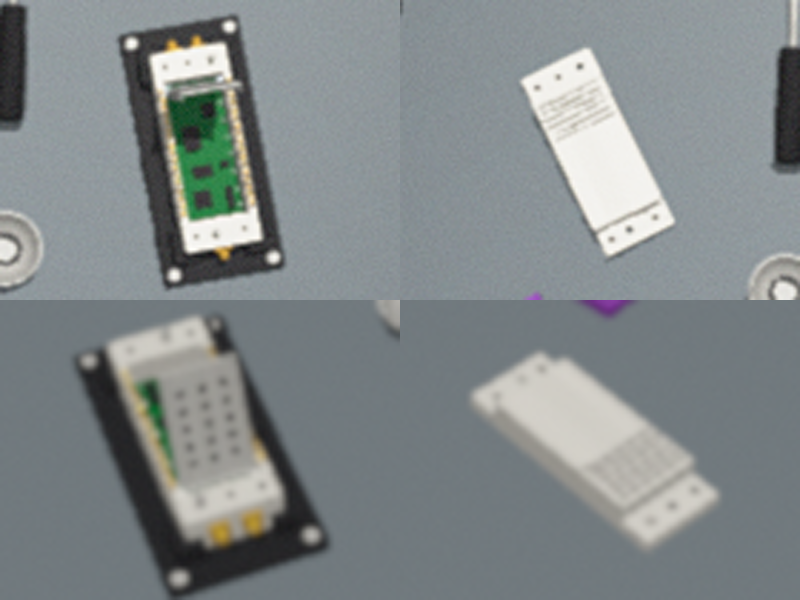

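```bash
cat > h.py <<'E'
import cv2,numpy as np
from rig import manip,eyes
def cam(n):
    c=eyes.get_calibration(n);V=c["view"];return c["camera_matrix"],V[:3,:3],V[:3,3]
def ray(n,px):
    K,R,t=cam(n);p=np.atleast_2d(px).astype(float)
    d=np.c_[(p[:,0]-K[0,2])/K[0,0],-(p[:,1]-K[1,2])/K[1,1],-np.ones(len(p))]
    return -R.T@t,d@R
def onplane(n,px,z):
    o,d=ray(n,px);z=np.broadcast_to(z,len(d));return o+d*((z-o[2])/d[:,2])[:,None]
def proj(n,P):
    K,R,t=cam(n);q=np.atleast_2d(P)@R.T+t
    return np.c_[K[0,0]*q[:,0]/-q[:,2]+K[0,2],K[1,1]*-q[:,1]/-q[:,2]+K[1,2]]
def rect(mask,n,z):
    c=max(cv2.findContours(mask.astype(np.uint8),cv2.RETR_EXTERNAL,cv2.CHAIN_APPROX_NONE)[0],key=cv2.contourArea)
    b=cv2.boxPoints(cv2.minAreaRect(c));return b,onplane(n,b,z)
def show(name,P):
    e=[P[1]-P[0],P[2]-P[1]];l=[np.linalg.norm(v[:2]) for v in e];L=e[int(l[1]>l[0])]
    a=np.arctan2(L[1],L[0]);a=(a+np.pi/2)%np.pi-np.pi/2
    print(name,"c",P.mean(0).round(4),"len",np.round(sorted(l),4),"yaw",round(a,4))
E
python3 - <<'E'
from h import *
t=cv2.imread("pics/top0.png").astype(int);K,R,tt=cam("top");print("cam",-R.T@tt, -cam("scene")[1].T@cam("scene")[2])
g=t.min(2)
def win(m,x0,y0,x1,y1):
    o=np.zeros_like(m);o[y0:y1,x0:x1]=m[y0:y1,x0:x1];return o
b,P=rect(win(g>180,205,175,290,265),"top",.010);print(b.round(1).tolist());show("cover",P)
b,P=rect(win(t.max(2)<95,345,180,420,290),"top",.004);print(b.round(1).tolist());show("cradle z4",P);show("cradle z21",onplane("top",b,.021))
# screws
m=win(g>140,350,180,420,290).astype(np.uint8);n,l,s,c=cv2.connectedComponentsWithStats(m)
for i in range(1,n):
    if s[i,4]>4: print(s[i],c[i].round(1),onplane("top",c[i],.021).round(4), onplane("top",c[i],.034).round(4))
E
```

```text
cam [0.4183709  0.01007435 1.34912323] [ 1.45697899 -0.1690497   1.00562428]
[[221.39999389648438, 195.8000030517578], [245.39999389648438, 183.8000030517578], [276.20001220703125, 245.39999389648438], [252.1999969482422, 257.3999938964844]]
cover c [0.575  0.1558 0.01  ] len [0.0622 0.1613] yaw 0.4774
[[353.6000061035156, 195.39999389648438], [395.70001220703125, 187.60000610351562], [412.1000061035156, 276.1000061035156], [369.8999938964844, 283.8999938964844]]
cradle z4 c [ 0.5441 -0.1564  0.004 ] len [0.1013 0.2107] yaw 0.1778
cradle z21 c [ 0.5425 -0.1543  0.021 ] len [0.1001 0.2081] yaw 0.1778
[ 350  180   70  110 3096] [385.3 226.3] [[ 0.5635 -0.1601  0.021 ]] [[ 0.5621 -0.1584  0.034 ]]
[391 190   5   4  16] [392.8 191.7] [[ 0.6447 -0.1778  0.021 ]] [[ 0.6424 -0.176   0.034 ]]
[357 196   4   4  14] [358.5 197.7] [[ 0.6296 -0.098   0.021 ]] [[ 0.6275 -0.097   0.034 ]]
[365 198  32  29 417] [380.3 207.6] [[ 0.607  -0.1487  0.021 ]] [[ 0.6051 -0.1471  0.034 ]]
[395 228   6  19  37] [396.9 236.2] [[ 0.5408 -0.187   0.021 ]] [[ 0.5396 -0.1851  0.034 ]]
[372 231   2   3   5] [372.6 232.2] [[ 0.5496 -0.1308  0.021 ]] [[ 0.5483 -0.1294  0.034 ]]
[372 235  33  37 389] [388.3 260.5] [[ 0.4846 -0.1669  0.021 ]] [[ 0.484  -0.1651  0.034 ]]
[407 271   4   4  14] [408.3 272.5] [[ 0.4577 -0.2127  0.021 ]] [[ 0.4573 -0.2105  0.034 ]]
[372 277   4   5  15] [373.5 278.9] [[ 0.4424 -0.1329  0.021 ]] [[ 0.4422 -0.1315  0.034 ]]
[411 282   5   7  10] [412.7 285.1] [[ 0.429  -0.2226  0.021 ]] [[ 0.4289 -0.2204  0.034 ]]
[418 283   2   3   5] [418.4 284.2] [[ 0.4312 -0.2357  0.021 ]] [[ 0.431  -0.2333  0.034 ]]
```

Emit:
drive_tool --rows '[[[0,0,-0.1],[4,3.9,0],0],[[0,0,-0.097],[4,3.9,0],0],[[0,0,0],[4,3.9,0],0],[[0,0,0],[4,3.9,0],0],[[0,0,0],[4,3.9,0],0],[[0,0,0],[4,3.9,0],0],[[0,0,0],[4,3.9,0],0],[[0,0,0],[4,3.9,0],0]]' --force 60

```text
clock: 1.1
position: [0.5346, -0.2203, 0.242]
ee_rot: [-0.0, 0.996, 0.092, -0.0]
contact_force: [0.6, 0.1, -0.6]
width: 0.0
gripper_force: 0.0
```

Emit:
drive_tool --rows '[[[0,0,0],[4.2,4,0],0],[[0,0,0],[4.2,4,0],0],[[0,0,0],[0,0,-3],0],[[0,0,0],[0,0,0],0]]'

```text
clock: 1.6
position: [0.6161, -0.1405, 0.2093]
ee_rot: [-0.001, 0.996, 0.092, -0.003]
contact_force: [0.0, -0.8, 0.4]
width: -0.0001
gripper_force: 0.0
```

Emit:
drive_tool --rows '[[[0,0,0],[0.1,-0.1,-4],0],[[0,0,0],[0,0,-4],0],[[0,0,0],[0,0,-2.7],0],[[0,0,0],[0,0,0],0]]'

```text
clock: 2.1
position: [0.6169, -0.1432, 0.104]
ee_rot: [-0.001, 0.996, 0.091, -0.002]
contact_force: [-0.3, -0.2, 0.2]
width: -0.0003
gripper_force: 0.0
```

```bash
python3 - <<'E'
from h import *
s=eyes.get_image("scene")[:,:,::-1];t=eyes.get_image("top")[:,:,::-1]
c=lambda im,x,y:cv2.resize(im[y:y+120,x:x+100] ,(400,480),interpolation=cv2.INTER_CUBIC)
cv2.imwrite("pics/c2.png",np.hstack([c(s,203,190),c(t,335,170)]))
print(manip.get_state()["position"])
E
```

```text
[ 0.61929857 -0.14372722  0.10677081]
```

View pics/c2.png

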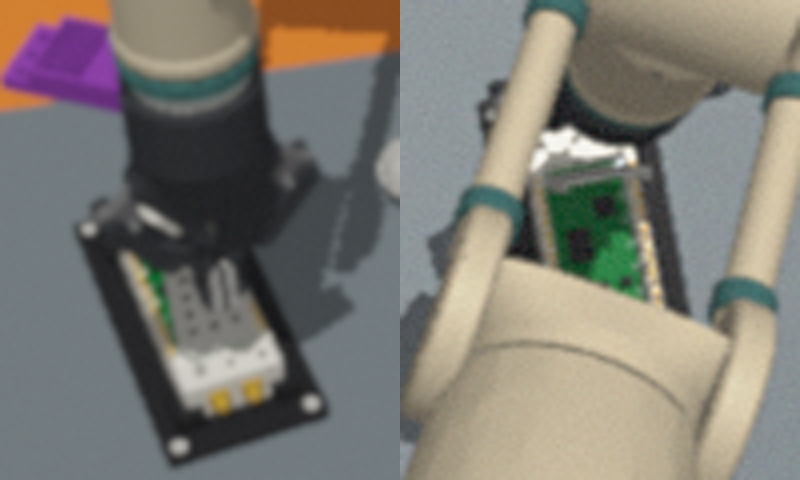

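Emit:
drive_tool --rows '[[[0,0,0],[-1,-0.2,-0.1],0],[[0,0,0],[-1,-0.2,-0.1],0],[[0,0,0],[-1,-0.2,0],0],[[0,0,0],[-1,-0.2,0],0],[[0,0,0],[-1,-0.2,-0.7],0],[[0,0,0],[-1,-0.2,-0.7],0],[[0,0,0],[-0.6,-0.1,-0.9],0],[[0,0,0],[-0.6,-0.1,-0.9],0]]'

```text
clock: 3.2
position: [0.5462, -0.1569, 0.0705]
ee_rot: [-0.0, 0.996, 0.092, -0.0]
contact_force: [0.1, 0.6, 0.8]
width: -0.0001
gripper_force: 0.3
```

Emit:
drive_tool --rows '[[[0,0,0],[-0.3,-0.1,-0.9],0],[[0,0,0],[-0.3,0,-0.9],0],[[0,0,0],[0,0,-0.6],0],[[0,0,0],[0,0,-0.4],0],[[0,0,0],[0,0,0],0]]'

```text
clock: 3.82
position: [0.5408, -0.1577, 0.043]
ee_rot: [-0.0, 0.996, 0.092, -0.0]
contact_force: [0.2, 0.3, 0.2]
width: -0.0002
gripper_force: 0.0
```

Press gently down onto the stop.

Emit:
drive_tool --rows '[[[0,0,0],[0,0,-0.2],0],[[0,0,0],[0,0,-0.2],0],[[0,0,0],[0,0,0],0]]'

```text
clock: 4.2
position: [0.5412, -0.158, 0.041]
ee_rot: [0.0, 0.996, 0.092, 0.001]
contact_force: [-2.0, 1.2, 9.4]
width: 0.0002
gripper_force: 4.9
```

Emit:
drive_tool --rows '[[[0,0,0],[0,0,5],0],[[0,0,0],[0,0,5.5],0],[[0,0,0.1],[0.6,5.3,0],8.5],[[0,0,0.1],[0.6,5.3,0],8.5],[[0,0,0.093],[0.6,5.3,0],8.5],[[0,0,0],[0.6,5.3,0],8.5],[[0,0,0],[0.5,5.1,0],8.5],[[0,0,0],[0.5,5.1,0],8.5]]'

```text
clock: 5.2
position: [0.5748, 0.1579, 0.1445]
ee_rot: [0.0, 0.972, 0.236, 0.0]
contact_force: [0.5, 0.5, 0.5]
width: 0.0848
gripper_force: 0.0
```

Emit:
drive_tool --rows '[[[0,0,0],[0,0,-4],8.5],[[0,0,0],[0,0,-4],8.5],[[0,0,0],[0,0,0],8.5]]'

```text
clock: 5.58
position: [0.572, 0.156, 0.0615]
ee_rot: [-0.0, 0.972, 0.236, -0.004]
contact_force: [0.2, -0.7, 1.2]
width: 0.0852
gripper_force: 0.0
```

```bash
python3 - <<'E'
from h import *
s=eyes.get_image("scene")[:,:,::-1];t=eyes.get_image("top")[:,:,::-1]
cv2.imwrite("pics/t3.png",t);cv2.imwrite("pics/s3.png",s)
c=lambda im,x,y:cv2.resize(im[y:y+120,x:x+100] ,(400,480),interpolation=cv2.INTER_CUBIC)
cv2.imwrite("pics/c3.png",np.hstack([c(s,330,190),c(s,205,210)]))
print(manip.get_state())
E
```

```text
{'clock': 5.675, 'qpos': array([ 1.48466243e-01,  4.52839730e-01,  1.70804078e+00, -6.55797169e-05,
        9.79838608e-01,  1.24264721e+00]), 'qd': array([-0.00438812, -0.02469279, -0.02680777,  0.00046377, -0.00385815,
        0.00063604]), 'effort': array([ 1.87076060e-01, -4.53733456e+01, -1.84288520e+01,  8.93362012e-03,
        1.07733104e-01, -3.18760476e-05]), 'position': array([0.57532012, 0.15620127, 0.06503252]), 'ee_rot': array([6.63139300e-05, 9.71734449e-01, 2.36076193e-01, 4.32560100e-04]), 'contact_force': array([0.07554744, 0.46539057, 1.31199926]), 'moment': array([ 0.02818091, -0.0070112 , -0.06746672]), 'gripper_force': 0.0, 'width': 0.08494140501054277}
```

View pics/c3.png

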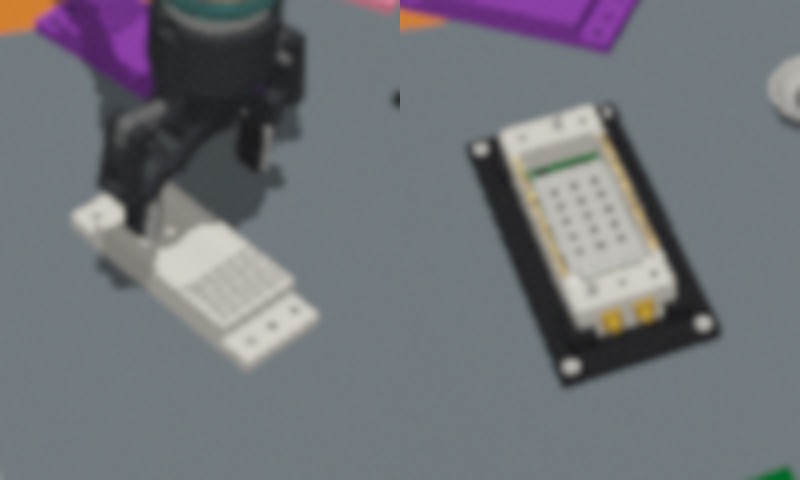

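Emit:
drive_tool --rows '[[[0,0,0],[0,0,-2],8.5],[[0,0,0],[0,0,-2],8.5],[[0,0,0],[0,0,-0.9],8.5],[[0,0,0],[0,0,0],8.5],[[0,0,0],[0,0,0],5.5],[[0,0,0],[0,0,0],5.5],[[0,0,0],[0,0,0],5.5],[[0,0,0],[0,0,0],5.5]]' --force 60

```text
clock: 6.68
position: [0.5758, 0.1562, 0.0169]
ee_rot: [0.0, 0.972, 0.236, 0.001]
contact_force: [-0.5, -0.5, 6.1]
width: 0.0585
gripper_force: 66.1
```

Emit:
drive_tool --rows '[[[0,0,0],[0,0,0],5.5],[[0,0,0],[0,0,0],5.5]]'

```text
clock: 6.92
position: [0.5758, 0.1563, 0.0169]
ee_rot: [0.0, 0.972, 0.236, 0.001]
contact_force: [0.2, -0.3, 5.5]
width: 0.0588
gripper_force: 66.1
```

Emit:
drive_tool --rows '[[[0,0,0],[0,0,2],5.5],[[0,0,0],[0,0,4],5.5],[[0,0,0],[0,0,4],5.5],[[0,0,-0.1],[-0.5,-4.5,0],5.5],[[0,0,-0.1],[-0.5,-4.5,0],5.5],[[0,0,-0.093],[-0.5,-4.5,0],5.5],[[0,0,0],[-0.5,-4.5,0],5.5],[[0,0,0],[-0.5,-4.5,0],5.5]]'

```text
clock: 7.92
position: [0.5491, -0.0701, 0.1153]
ee_rot: [-0.0, 0.996, 0.092, -0.0]
contact_force: [0.4, 0.3, -1.9]
width: 0.0581
gripper_force: 65.3
```

Emit:
drive_tool --rows '[[[0,0,0],[-0.4,-4.5,0],5.5],[[0,0,0],[-0.3,-4.2,0],5.5],[[0,0,0],[0,0,-1],5.5],[[0,0,0],[0,0,0],5.5],[[0,0,0],[0,0,0],5.5]]'

```text
clock: 8.55
position: [0.5425, -0.1546, 0.1051]
ee_rot: [-0.0, 0.996, 0.092, -0.0]
contact_force: [-0.0, -1.0, -2.6]
width: 0.0582
gripper_force: 65.3
```

```bash
python3 - <<'E'
from h import *
t=eyes.get_image("top")[:,:,::-1];s=eyes.get_image("scene")[:,:,::-1]
cv2.imwrite("pics/t4.png",t);cv2.imwrite("pics/s4.png",s)
c=lambda im,x,y:cv2.resize(im[y:y+120,x:x+100] ,(400,480),interpolation=cv2.INTER_CUBIC)
cv2.imwrite("pics/c4.png",np.hstack([c(s,205,190),c(t,335,170)]))
s=manip.get_state();print({k:s[k] for k in("position","ee_rot","contact_force","moment","width","gripper_force")})
E
```

```text
{'position': array([ 0.54286762, -0.15477169,  0.10551721]), 'ee_rot': array([-1.66191522e-05,  9.95711431e-01,  9.25134327e-02,  1.00493870e-04]), 'contact_force': array([ 0.18978653,  0.17485476, -2.85095001]), 'moment': array([0.05309986, 0.02511213, 0.04117982]), 'width': 0.058008916139811274, 'gripper_force': 65.31492948532104}
```

View pics/c4.png

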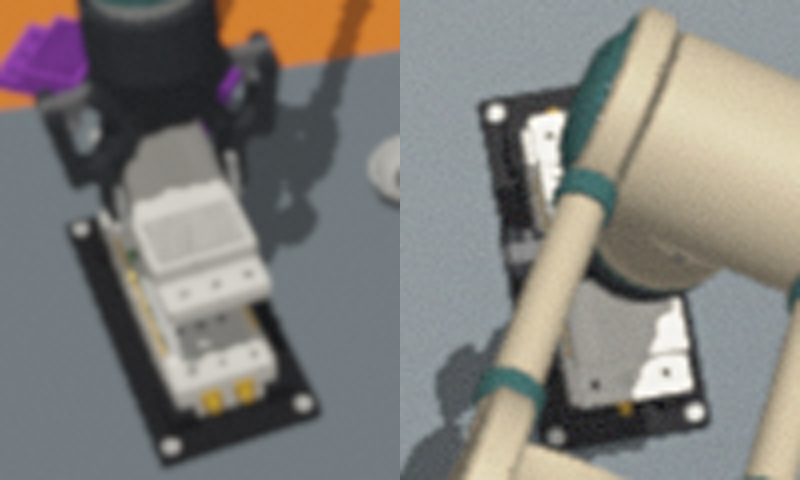

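```bash
python3 - <<'E'
from h import *
def blobs(im,x0,y0,x1,y1,bright):
    g=cv2.cvtColor(im,cv2.COLOR_BGR2GRAY)[y0:y1,x0:x1];k=np.ones((5,5))
    r=(g.astype(int)-cv2.morphologyEx(g,cv2.MORPH_OPEN,k)) if bright else (cv2.morphologyEx(g,cv2.MORPH_CLOSE,k).astype(int)-g)
    n,l,s,c=cv2.connectedComponentsWithStats((r>25).astype(np.uint8));out=[]
    for i in range(1,n):
        ys,xs=np.where(l==i);w=r[ys,xs]
        if s[i,4]>=3: out.append((((xs*w).sum()/w.sum()+x0),((ys*w).sum()/w.sum()+y0),s[i,4]))
    return np.round(out,2)
s3=cv2.imread("pics/s3.png");s4=cv2.imread("pics/s4.png");t0=cv2.imread("pics/top0.png")
scr=[[120*1/4,0]]
B=np.array([.5436,-.1553,0]);y=.1845;Rz=np.array([[np.cos(y),-np.sin(y),0],[np.sin(y),np.cos(y),0],[0,0,1]])
F=lambda q,B=B:np.array(q)@Rz.T+B
print("pred screws s",proj("scene",F([[.095,.04,.021],[.095,-.04,.021],[-.095,.04,.021],[-.095,-.04,.021]])).round(1).tolist())
print("pred dowel tops s",proj("scene",F([[.069,-.017,.044],[-.069,.005,.044]])).round(1).tolist())
H=[[.069,-.017,.0986],[.069,.0,.0986],[.069,.017,.0986],[-.069,.005,.0986]]
C=np.array([.5427,-.1547,0])
print("pred cover holes s",proj("scene",F(H,C)).round(1).tolist()," t",proj("top",F(H,C)).round(1).tolist())
print("s3 bright",blobs(s3,210,225,300,315,True).tolist());print("s3 dark",blobs(s3,225,228,280,295,False).tolist())
print("s4 dark",blobs(s4,240,250,275,275,False).tolist())
t4=cv2.imread("pics/t4.png");print("t4 dark",blobs(t4,365,240,420,275,False).tolist())
E
```

```text
pred screws s [[279.4, 287.1], [246.8, 297.6], [254.5, 235.0], [224.5, 243.8]]
pred dowel tops s [[251.9, 280.3], [243.5, 239.0]]
pred cover holes s [[249.7, 264.1], [256.9, 261.9], [264.0, 259.7], [241.2, 222.9]]  t [[389.2, 199.7], [381.5, 201.0], [373.9, 202.3], [391.0, 263.7]]
s3 bright [[230.29, 243.65, 3.0], [224.65, 246.89, 11.0], [256.36, 247.16, 5.0], [233.32, 248.67, 3.0], [234.41, 253.45, 7.0], [250.6, 254.72, 24.0], [244.08, 256.45, 22.0], [256.09, 267.04, 12.0], [269.21, 277.75, 11.0], [248.34, 280.69, 8.0], [250.84, 285.27, 7.0], [280.23, 290.41, 20.0], [247.39, 301.16, 24.0]]
s3 dark [[266.64, 259.11, 197.0], [228.07, 246.43, 16.0], [245.14, 250.72, 37.0], [252.51, 281.99, 6.0], [255.48, 293.64, 27.0]]
s4 dark [[271.61, 251.99, 11.0], [240.59, 255.95, 14.0], [256.07, 255.78, 38.0], [273.56, 260.0, 6.0], [258.66, 260.69, 3.0], [270.27, 268.03, 32.0], [240.22, 272.73, 7.0], [254.7, 270.71, 3.0]]
t4 dark [[365.22, 242.19, 11.0], [403.65, 255.76, 181.0], [376.31, 251.66, 3.0], [373.58, 261.31, 30.0], [401.03, 262.64, 7.0], [383.47, 265.89, 6.0], [394.22, 271.74, 4.0], [399.12, 270.71, 3.0], [381.23, 273.42, 7.0], [390.98, 274.0, 3.0]]
```

```bash
python3 - <<'E'
from h import *
s3=cv2.imread("pics/s3.png");s4=cv2.imread("pics/s4.png");t0=cv2.imread("pics/top0.png");t4=cv2.imread("pics/t4.png")
def c(im,x,y):
    o=cv2.resize(im[y:y+38,x:x+50],(400,304),interpolation=cv2.INTER_CUBIC)[:300]
    for i in range(0,50,10): cv2.line(o,(i*8+4,0),(i*8+4,6),(0,0,255),1)
    for i in range(0,38,10): cv2.line(o,(0,i*8+4),(6,i*8+4),(0,0,255),1)
    return o
cv2.imwrite("pics/c5.png",np.vstack([np.hstack([c(s4,235,245),c(s3,235,265)]),np.hstack([c(t4,368,242),c(t0,235,230)])]))
E
```

```text
(no output)
```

View pics/c5.png

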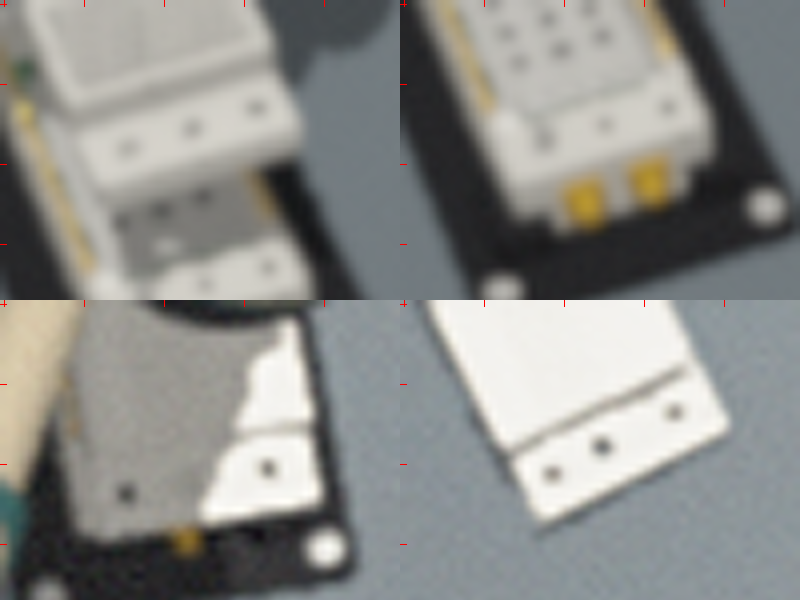

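```bash
python3 - <<'E'
from h import *
D=lambda n,a,za,b,zb:print(n,"cover",(p:=onplane(n,a,za)[0]).round(4),"base",(q:=onplane(n,b,zb)[0]).round(4),"need mm",((q-p)[:2]*1000).round(1))
for z in (.0886,.0916):
    D("scene",[250.5,263],z+.01,[252.6,281.75],.036)
    D("scene",[258.5,260.5],z+.01,[260.1,280.1],.034)
    D("scene",[266.6,257.9],z+.01,[268,277.9],.034)
    D("top",[383.1,265.6],z+.01,[380.75,265.45],.034)
    D("top",[401,262.5],z+.01,[397.55,263.0],.034)
E
```

```text
scene cover [ 0.6106 -0.1566  0.0986] base [ 0.6125 -0.1582  0.036 ] need mm [ 1.9 -1.6]
scene cover [ 0.607  -0.1379  0.0986] base [ 0.6096 -0.1403  0.034 ] need mm [ 2.6 -2.5]
scene cover [ 0.6031 -0.1187  0.0986] base [ 0.6069 -0.1212  0.034 ] need mm [ 3.8 -2.4]
top cover [ 0.4697 -0.1452  0.0986] base [ 0.4727 -0.1479  0.034 ] need mm [ 2.9 -2.7]
top cover [ 0.4768 -0.184   0.0986] base [ 0.4786 -0.1862  0.034 ] need mm [ 1.8 -2.2]
scene cover [ 0.6134 -0.1566  0.1016] base [ 0.6125 -0.1582  0.036 ] need mm [-0.9 -1.6]
scene cover [ 0.6098 -0.138   0.1016] base [ 0.6096 -0.1403  0.034 ] need mm [-0.2 -2.4]
scene cover [ 0.6059 -0.1189  0.1016] base [ 0.6069 -0.1212  0.034 ] need mm [ 1.  -2.3]
top cover [ 0.4696 -0.1449  0.1016] base [ 0.4727 -0.1479  0.034 ] need mm [ 3.1 -3. ]
top cover [ 0.4767 -0.1835  0.1016] base [ 0.4786 -0.1862  0.034 ] need mm [ 1.9 -2.6]
```

Emit:
drive_tool --rows '[[[0,0,0],[0.2,-0.2,-1.5],5.5],[[0,0,0],[0,0,-1.5],5.5],[[0,0,0],[0,0,-0.9],5.5],[[0,0,0],[0,0,0],5.5],[[0,0,0],[0,0,0],5.5]]'

```text
clock: 9.28
position: [0.5449, -0.158, 0.0664]
ee_rot: [0.0, 0.996, 0.092, 0.0]
contact_force: [-0.1, -0.2, -2.4]
width: 0.0583
gripper_force: 65.3
```

```bash
python3 - <<'E'
from h import *
t=eyes.get_image("top")[:,:,::-1];s=eyes.get_image("scene")[:,:,::-1]
cv2.imwrite("pics/t6.png",t);cv2.imwrite("pics/s6.png",s)
def c(im,x,y):
    o=cv2.resize(im[y:y+38,x:x+50],(400,304),interpolation=cv2.INTER_CUBIC)[:300]
    return o
o=cv2.resize(s[225:300,210:310],(400,300),interpolation=cv2.INTER_CUBIC)
o2=cv2.resize(t[180:285,345:425][:, :],(400,525),interpolation=cv2.INTER_CUBIC)[:300]
cv2.imwrite("pics/c6.png",np.vstack([np.hstack([c(s,235,255),o]),np.hstack([c(t,368,242),o2])]))
s=manip.get_state();print(s["position"],s["contact_force"],s["moment"])
E
```

```text
[ 0.54513983 -0.15806625  0.06679239] [ 0.15222063 -0.37640794 -2.76270712] [ 0.03311773 -0.02447111 -0.01383519]
```

View pics/c6.png

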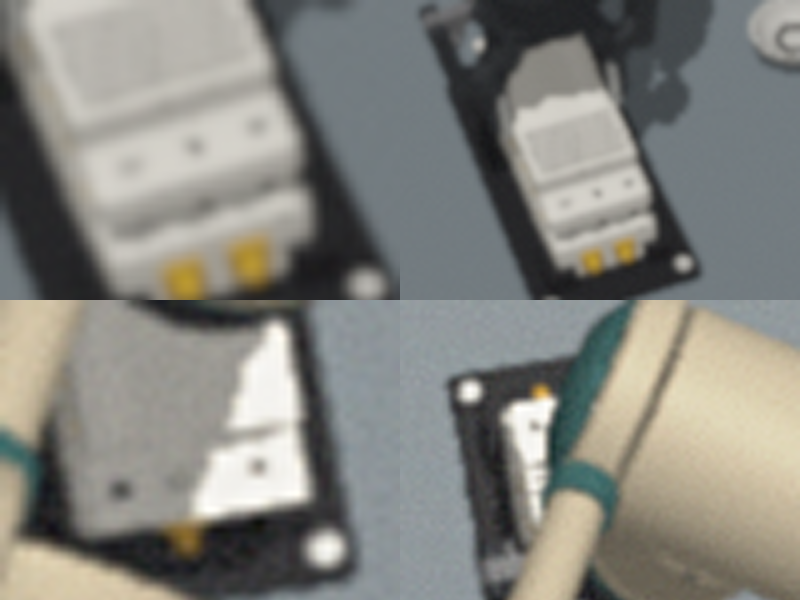

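```bash
python3 - <<'E'
from h import *
D=lambda n,a,za,b,zb:print(n,"need mm",((onplane(n,b,zb)[0]-onplane(n,a,za)[0])[:2]*1000).round(1))
z=.0497
D("scene",[250.75,275.1],z+.01,[252.6,281.75],.036)
D("scene",[258.9,272.9],z+.01,[260.1,280.1],.034)
D("scene",[266.6,270.2],z+.01,[268,277.9],.034)
D("top",[382.75,265.1],z+.01,[380.75,265.45],.034)
D("top",[399.75,262.25],z+.01,[397.55,263.0],.034)
E
```

```text
scene need mm [0.3 1.9]
scene need mm [-0.   0.5]
scene need mm [1.7 1. ]
top need mm [0.2 1.4]
top need mm [-0.5  1.1]
```

Emit:
drive_tool --rows '[[[0,0,0],[0,0.12,-0.2],5.5],[[0,0,0],[0,0,-0.2],5.5],[[0,0,0],[0,0,-0.2],5.5],[[0,0,0],[0,0,0],5.5]]' --force 80

```text
clock: 9.88
position: [0.5446, -0.1566, 0.0601]
ee_rot: [-0.0, 0.996, 0.092, -0.0]
contact_force: [1.2, -0.6, -2.7]
width: 0.0575
gripper_force: 88.7
```

Emit:
drive_tool --rows '[[[0,0,0],[0,0,-0.2],5.5],[[0,0,0],[0,0,0],5.5]]'

```text
clock: 10.12
position: [0.545, -0.1568, 0.0583]
ee_rot: [0.0, 0.996, 0.092, 0.0]
contact_force: [0.7, -0.9, -1.5]
width: 0.0575
gripper_force: 88.8
```

Emit:
drive_tool --rows '[[[0,0,0],[0,0,-0.15],5.5],[[0,0,0],[0,0,0],5.5]]'

```text
clock: 10.38
position: [0.5452, -0.157, 0.0569]
ee_rot: [0.0, 0.996, 0.092, 0.0]
contact_force: [0.9, -1.1, -2.5]
width: 0.0578
gripper_force: 88.9
```

Emit:
drive_tool --rows '[[[0,0,0],[0,0,-0.15],5.5],[[0,0,0],[0,0,0],5.5]]'

```text
clock: 10.62
position: [0.5453, -0.157, 0.0555]
ee_rot: [0.001, 0.996, 0.092, 0.001]
contact_force: [1.5, -1.7, -1.5]
width: 0.0579
gripper_force: 88.9
```

Emit:
drive_tool --rows '[[[0,0,0],[0.02,-0.02,-0.15],5.5],[[0,0,0],[0,0,0],5.5]]'

```text
clock: 10.88
position: [0.5453, -0.1571, 0.0539]
ee_rot: [0.0, 0.996, 0.092, 0.0]
contact_force: [2.2, -1.9, -1.7]
width: 0.0573
gripper_force: 89.0
```

Emit:
drive_tool --rows '[[[0,0,0],[0,0,-0.15],5.5],[[0,0,0],[0,0,0],5.5]]'

```text
clock: 11.12
position: [0.5453, -0.1571, 0.053]
ee_rot: [0.0, 0.996, 0.092, 0.0]
contact_force: [0.8, -0.8, 4.8]
width: 0.0574
gripper_force: 89.7
```

Emit:
drive_tool --rows '[[[0,0,0],[0,0,-0.15],5.5],[[0,0,0],[0,0,0],5.5]]'

```text
clock: 11.38
position: [0.5453, -0.1571, 0.0517]
ee_rot: [0.0, 0.996, 0.092, 0.001]
contact_force: [-0.1, -2.1, 6.3]
width: 0.0578
gripper_force: 89.9
```

Strips engaged; closing now.

Emit:
drive_tool --rows '[[[0,0,0],[0,0,-0.1],5.5],[[0,0,0],[0,0,0],5.5],[[0,0,0],[0,0,0],5.5]]'

```text
clock: 11.75
position: [0.5453, -0.1571, 0.0511]
ee_rot: [0.001, 0.996, 0.092, 0.001]
contact_force: [-0.7, -0.8, 7.6]
width: 0.0577
gripper_force: 90.2
```

Emit:
drive_tool --rows '[[[0,0,0],[0,0,-0.1],5.5],[[0,0,0],[0,0,0],5.5],[[0,0,0],[0,0,0],5.5]]'

```text
clock: 12.12
position: [0.5453, -0.1571, 0.051]
ee_rot: [0.001, 0.996, 0.092, 0.001]
contact_force: [-2.1, -1.5, 15.2]
width: 0.0576
gripper_force: 90.8
```

Emit:
drive_tool --rows '[[[0,0,0],[0,0,-0.04],5.5],[[0,0,0],[0,0,0],5.5],[[0,0,0],[0,0,0],5.5],[[0,0,0],[0,0,0],5.5]]'

```text
clock: 12.62
position: [0.5453, -0.1571, 0.0511]
ee_rot: [0.001, 0.996, 0.092, 0.001]
contact_force: [-2.4, 0.2, 17.2]
width: 0.058
gripper_force: 91.1
```

```bash
python3 - <<'E'
from h import *
s=eyes.get_image("scene")[:,:,::-1];t=eyes.get_image("top")[:,:,::-1]
f=lambda im,x,y:cv2.resize(im[y:y+75,x:x+60],(400,500),interpolation=cv2.INTER_CUBIC)
cv2.imwrite("pics/c7.png",np.hstack([f(s,225,235),f(t,355,210)]))
s=manip.get_state();print(s["position"],s["contact_force"],s["moment"])
E
```

```text
[ 0.54530603 -0.15712342  0.05103857] [-2.07249007 -0.76228785 17.84734421] [0.03785072 0.39415747 0.20310512]
```

View pics/c7.png

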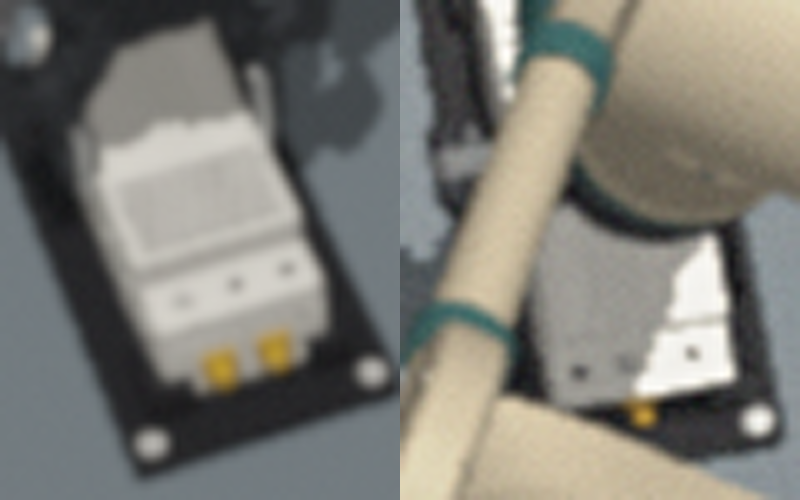

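Emit:
drive_tool --rows '[[[-0.001,0.005,0],[0,0,0],5.5],[[0,0,0],[0,0,0],5.5],[[0,0,0],[0,0,0],5.5],[[0,0,0],[0,0,0],5.5]]'

```text
clock: 13.22
position: [0.5453, -0.1571, 0.051]
ee_rot: [0.001, 0.996, 0.092, -0.002]
contact_force: [-2.7, -0.7, 17.4]
width: 0.0578
gripper_force: 91.2
```

```bash
python3 -c "
from rig import manip
s=manip.get_state();print(s['position'],s['ee_rot'],s['contact_force'],s['moment'],s['gripper_force'])"
```

```text
[ 0.54529671 -0.15711604  0.05103661] [ 8.87606628e-04  9.95773223e-01  9.18267354e-02 -1.65896277e-03] [-2.68702304 -0.73821599 17.44515882] [0.04218515 0.35690137 0.10653235] 91.16067409515381
```

```bash
python3 -c "
from rig import job
print(job.sign_off())"
```

```text
the job is handed in; nothing more can be done
None
```

The screening plate is folded flat and the cover is on both dowels, fins at base +x. I handed the job in at about 13 s with the cover still gripped and pressed shut at about 17 N; the sign-off returned no verdict.

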